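Press two ceramic miniatures into a gift case

ROBOT

A 6-joint arm with a two-finger parallel gripper is mounted at the origin on the work surface. World frame = base frame: x ahead of the robot, y to its left, z up, the work surface at z = 0. Lengths are in m, angles in rad, forces in N, time in s.
With the tool pointing down it reaches from about 0.275 to 0.975 m from the base axis. Payload 8.4 kg.
Tool frame: the origin (TCP) lies midway between the tips of the shut fingers; the grasp point (between the pads) lies 19 mm behind it; z points along the fingers, y is the line along which they close (so a half turn about z gives the same grasp; the last joint's range is limited). The gripper opens to 92 mm and grips with 3 to 60 N. Pads are 20 mm wide; open, the fingers measure 128 mm over their backs; the gripper's body (75 mm by 189 mm) begins 69 mm behind the grasp point.
Start: joints at [1.265, 0.353, 1.633, -0, 1.155, -0.002], TCP at [0.187, 0.596, 0.215] pointing down, gripper open.
Joint ranges: [-2.63, 2.63], [-0.92, 2.1], [0.06, 2.66], [-1.3, 4.44], [0, 2.69], [-3.02, 3.02]. Speed limits (rad/s): [2.22, 2.22, 2.79, 3.14, 3.14, 3.14].

INTERFACE

Orientations are given as a rotation vector (axis times angle).
In Python, from rig import * gives the robot as it stands.
- The arm moves only by the tool arm_command, never from a script. Its argument "increments" is a list of rows, each an object with "translation": the shift along the tool's x, y, z in m, a list of three; "rotation": the turn, a rotation vector about the tool's x, y, z in degrees, a list of three. In form: [{"translation": [dx, dy, dz], "rotation": [wx, wy, wz]}, ...]. A call has 1 to 20 rows; each row shifts and turns the commanded pose from where the row before left it, along the tool's axes as they then stand; what a row does not reach is not made up. A row lasts 1/8 s, in which the tool goes at most 62.5 mm and 10.7 degrees, less where a joint would pass 70% of its speed; a pose out of reach is approached as far as the arm can. A call with a gripper value outside its range is refused whole. "grip" is the finger opening in m, from 0 to 0.0919, set as the call begins (left out, the last holds). The fingers move at their own pace and stop on an object; "grip_force" is the grip in N (left out, the last holds). Time passes only in rows, so rows that do not move let the fingers close. It gives the time, the measured TCP pose, the force, the opening and the grip force at its end, in the units of the state.
- get_state(): the state, without advancing time (a new reading comes with each control period).
- grab_frame(name): name is "scene" or "top" or "wrist"; returns a dict with "pixels" (384x512x3 uint8, red, green, blue), "intrinsics" (3x3 intrinsics, pixels), "dist_coeffs" ([k1, k2, p1, p2, k3] as OpenCV has them; the pictures are not rectified), "rvec" (rotation vector, rad) and "tvec" (3), from world to camera coordinates, as OpenCV has them; the wrist camera has in their place "hand_eye" (4x4, takes a point from camera to tool coordinates, whose origin is the TCP and whose axes are the flange's). Camera axes: x right, y down, z forward; pixel columns grow to the right and rows downward; lengths in m; the calibration is good to about 2 mm. A picture is of the moment at which its call begins: read the wrist's pose just before it. There is no depth.
- finish_job(): hands the job in; it is judged then, once.
The state is a dict: "clock": time; "q": joint angles; "joint_velocities": joint speeds; "tau": joint torques, N m; "eef_pos": TCP position; "eef_rot": TCP orientation; "contact_force": force on the tool from outside, world axes, zero at the start; "torque": the same for the moment, N m; "gripper_width": finger opening in m; "grip_force": force on a finger pad.
Only numpy, scipy, OpenCV 4.12 (cv2) and the standard library are available. Lean on these libraries where they do the work, as an engineer would, in place of code of your own. Each camera call takes 0.05 s, during which the arm holds its last target. There are 200 camera calls.

TASK

Pack the two ceramic souvenirs lying on the counter, the canal house and the windmill, into the gift case: lay each one, decorated face up, in the cutout of its own shape and press it down past the sprung lips until it is fully home on the cutout's floor, then let go. Leave the mug, the jar and the carton where they stand.

Things in the scene. Friction and masses are not known exactly. Their poses are not given: they have to be found in the camera images.
- house: White ceramic canal-house miniature, 30 mm thick, about 0.13 kg, lying on its back, blue windows on the upper face. z up, +x to the gable. Outline in its frame, symmetric about x: body x -32 to +24 mm, 40 wide in y; gable steps x +24 to +36, 26 wide, and x +36 to +48, 12 wide. Origin on the underside, near the centre of mass.
- house_grip (a point): Top face of the house, 30 mm above its origin. Good grasp: fingers closing along the house's y on the 40 mm body, on the upper 10 mm, which stays above the insert when seated. Also the place to press.
- windmill: White ceramic windmill miniature, 30 mm thick, about 0.12 kg, lying on its back. z up, +x to the top sail. Outline in its frame, symmetric about x: base x -38 to -22 mm, 36 wide in y; tower x -22 to +22, 28 wide; cross sails x +22 to +34, 80 wide; top sail x +34 to +60, 12 wide. Origin on the underside, mid-tower, within 8 mm of the centre of mass.
- windmill_grip (a point): Top face of the windmill, 30 mm above its origin. Good grasp: fingers closing along the windmill's y on the 28 mm tower, on the upper 10 mm, which stays above the insert when seated. Also the place to press.
- case: Fixed gift case, no lid: wood frame 144 x 232 mm (x, y), walls 8 mm thick, 29 mm high, around a black rigid insert, its top 26 mm above the counter, with two cutouts 18 mm deep with white floors. Origin: centre of underside. House cutout on the +y half, windmill cutout on the -y half, 100 mm apart, both pointing to the case's +x. Clearance 2 mm all round.
- house_seat (a point): On the floor of the house cutout, 8 mm above the counter, where the house's origin belongs; x to the gable. A round sprung lip mid-way along each y side stands 1.5 mm into the house's outline: it enters about 7 mm freely, rests on the lips 11 mm above the floor, and needs 6 to 15 N at its origin to go home. Seated, its top is 38 mm above the counter.
- windmill_seat (a point): On the floor of the windmill cutout, 8 mm above the counter, where the windmill's origin belongs; x to the top sail. Sprung lips on the tower's two sides: same free entry, push force and seated height as for the house.
- mug: Bystander: upright white mug, 80 mm across, 90 mm high, handle on its +y side; origin at the centre of its underside. Leave it alone.
- jar: Bystander: closed jar with a lid, 60 mm across, 75 mm high; origin at the centre of its underside. Leave it alone.
- carton: Bystander: small cardboard box 90 x 70 x 50 mm; origin at the centre of its underside. Leave it alone.
Things that resemble listed ones, but are neither listed nor needed, are in the scene too. Leave any turquoise look-alike of the house alone.

How it is judged:
On the way:
1. one of the two miniatures is fully home in its cutout (((z of house in the frame of house_seat between -0.004 and 0.003 m and horizontal distance between house and house_seat below 0.005 m and angle between the x axis of house and the x axis of house_seat, either way round below 0.08 rad and angle between house's own z axis and vertical below 0.08 rad) or (z of windmill in the frame of windmill_seat between -0.004 and 0.003 m and horizontal distance between windmill and windmill_seat below 0.005 m and angle between the x axis of windmill and the x axis of windmill_seat, either way round below 0.08 rad and angle between windmill's own z axis and vertical below 0.08 rad))), for 0.2 s.
At the end, for the whole second after the job is handed in: House and windmill each lie at rest in their own cutouts, face up, underside within 3 mm of the cutout's floor, origin within 5 mm sideways of the seat point, straight and level within 0.08 rad; mug, jar and carton stand upright within 30 mm of where they began (z of house in the frame of house_seat between -0.004 and 0.003 m and horizontal distance between house and house_seat below 0.005 m and angle between the x axis of house and the x axis of house_seat, either way round below 0.08 rad and angle between each of house, windmill's own z axis and vertical below 0.08 rad and z of windmill in the frame of windmill_seat between -0.004 and 0.003 m and horizontal distance between windmill and windmill_seat below 0.005 m and angle between the x axis of windmill and the x axis of windmill_seat, either way round below 0.08 rad and linear speed of each of house, windmill below 0.02 m/s and distance of each of mug, jar, carton from where it was at the start of the episode below 0.03 m and angle between each of mug, jar, carton's own z axis and vertical below 0.2 rad); the robot touches nothing.
It fails at once if the mug is pushed away or tipped over (distance of mug from where it was at the start of the episode above 0.03 m or angle between mug's own z axis and vertical above 0.3 rad).
It fails at once if the jar is pushed away or tipped over (distance of jar from where it was at the start of the episode above 0.03 m or angle between jar's own z axis and vertical above 0.3 rad).
It fails at once if the carton is pushed away or tipped over (distance of carton from where it was at the start of the episode above 0.03 m or angle between carton's own z axis and vertical above 0.3 rad).
It also fails if it takes over 67 s, if anything falls off the work surface, if the arm or the gripper's body presses on something with over 40 N, if the wrist force passes 120 N, or if a joint passes its speed limit or range.

## Working session

There is one attempt and no reset: what is moved stays moved. The work goes in short steps, Python scripts to look and compute and a tool call to move; the robot and the scene stay as the last step left them, time stands still between calls to the robot, and variables do not carry over. Pictures are saved under pics/ and viewed, at most 10 in all, crops included, and the job is handed in when it is done.

Besides the shell and the picture viewer there is one more tool, called after "Emit:" as name(argument=value, ...), one argument or row to a line, values as JSON. arm_command: Moves the arm, as the interface text tells. Its arguments: {"type":"object","properties":{"increments":{"type":"array"},"grip":{"type":"number"},"grip_force":{"type":"number"}},"required":["increments"]}

```bash
mkdir -p pics; cat > h.py <<'E'
from rig import *
import numpy as np, cv2, pickle
from scipy.spatial.transform import Rotation as R
def ray(f,uv,st=None):
    K=np.array(f["intrinsics"],float);d=np.array(f["dist_coeffs"],float)
    p=cv2.undistortPoints(np.array(uv,float).reshape(-1,1,2),K,d).reshape(-1,2)
    c=np.c_[p,np.ones(len(p))]
    if "rvec" in f:
        M=R.from_rotvec(np.array(f["rvec"]).ravel()).as_matrix();t=np.array(f["tvec"]).ravel()
        return -M.T@t, c@M
    H=np.array(f["hand_eye"]);T=np.eye(4);T[:3,:3]=R.from_rotvec(st["eef_rot"]).as_matrix();T[:3,3]=st["eef_pos"]
    G=T@H
    return G[:3,3], c@G[:3,:3].T
def onz(f,uv,z,st=None):
    o,d=ray(f,uv,st); return o+d*((z-o[2])/d[:,2])[:,None]
def proj(f,P):
    return cv2.projectPoints(np.array(P,float).reshape(-1,1,3),np.array(f["rvec"],float),np.array(f["tvec"],float),np.array(f["intrinsics"],float),np.array(f["dist_coeffs"],float))[0].reshape(-1,2)
def snap(n,name):
    s=get_state();f=grab_frame(n);cv2.imwrite(f"pics/{name}.png",f["pixels"][:,:,::-1]);pickle.dump((s,f),open(f"pics/{name}.pkl","wb"));return s,f
E
python3 - <<'E'
from h import *
s,f=snap("top","top1");s,g=snap("scene","scene1")
print(s["eef_rot"],s["clock"],s["contact_force"])
for x in (f,g):print(ray(x,[[256,192]]))
E
```

```text
[-4.75349614e-01 -3.10522472e+00  2.07674555e-03] 0.05 [ 0.17222949  0.52052805 -0.21942405]
(array([0.3993978 , 0.06140618, 1.16942271]), array([[ 0.12582797, -0.03370411, -0.99195864]]))
(array([1.12068289, 0.10797667, 0.92085977]), array([[-0.55992265, -0.02889411, -0.8281122 ]]))
```

View pics/top1.png

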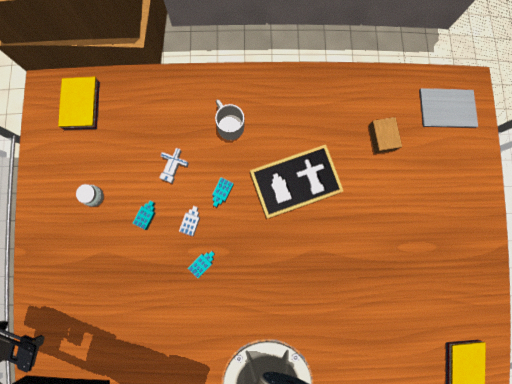

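View pics/scene1.png

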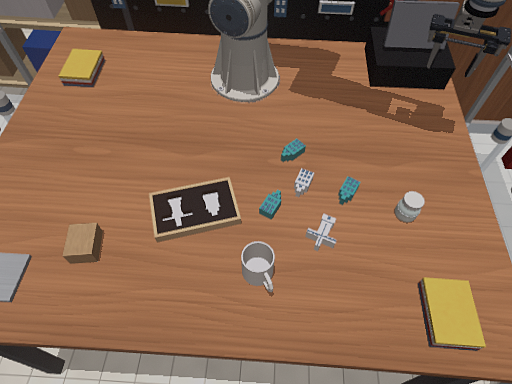

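The top view shows the white house with blue windows at about (190,221) and the windmill at (173,165). The case is at (297,181), with the house cutout at (280,187) and the windmill cutout at (311,176). The mug is at (229,122), the jar at (89,195) and the carton at (385,135).

House candidates: white (190,221), turquoise (144,215), turquoise (222,192) and turquoise (201,264). Only the one at (190,221) is white with blue windows. I'll confirm it in a crop.

```bash
cat > m1.py <<'E'
from h import *
s,f=pickle.load(open("pics/top1.pkl","rb"));im=f["pixels"]
cv2.imwrite("pics/crop1.png",cv2.resize(im[100:290,60:350,::-1],None,fx=2.7,fy=2.7,interpolation=cv2.INTER_CUBIC))
hsv=cv2.cvtColor(im,cv2.COLOR_RGB2HSV)
w=((hsv[...,1]<70)&(hsv[...,2]>130)).astype(np.uint8)
n,l,st,c=cv2.connectedComponentsWithStats(w)
for i in range(1,n):
    x,y,ww,hh,a=st[i]
    if a>40 and 60<c[i][0]<350 and 90<c[i][1]<290: print(c[i].round(1),a,st[i][:4],onz(f,[c[i]],.03)[0].round(4))
b=((hsv[...,2]<60)).astype(np.uint8)
n,l,st,c=cv2.connectedComponentsWithStats(b)
i=l[200,268+2] 
for i in range(1,n):
    if st[i][4]>800 and 240<c[i][0]<350 and 140<c[i][1]<230:
        cn=max(cv2.findContours((l==i).astype(np.uint8),cv2.RETR_EXTERNAL,cv2.CHAIN_APPROX_NONE)[0],key=len)
        P=onz(f,cn.reshape(-1,2),.026)[:,:2]
        r=cv2.minAreaRect((P*1000).astype(np.float32));print("insert",r)
E
python3 m1.py
```

```text
[228.9 119.7] 439 [215 100  29  32] [0.756  0.0971 0.03  ]
[170.8 165.3] 365 [160 148  27  35] [0.6241 0.2643 0.03  ]
[312.3 176.4] 402 [297 159  27  35] [ 0.5864 -0.1383  0.03  ]
[280.  188.6] 351 [271 173  20  30] [ 0.5527 -0.0452  0.03  ]
[ 87.4 194.1] 374 [ 76 184  25  22] [0.5447 0.5066 0.03  ]
[189.9 221. ] 291 [179 206  20  30] [0.4647 0.2091 0.03  ]
insert ((576.561279296875, -92.93120574951172), (122.85006713867188, 211.22450256347656), 18.425701141357422)
```

View pics/crop1.png

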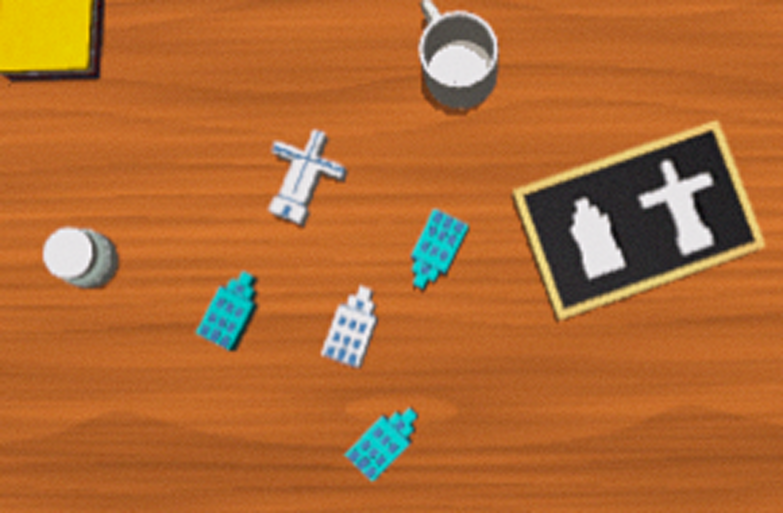

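The crop confirms it. The white house with blue windows is at full-image (190,221) with its gable up and to the right, and the other three houses are turquoise. The windmill's top sail points up and to the right at (178,150). Next is a wrist view.

```bash
cat >> h.py <<'E'
def plan(xyz,psi,s=None):
    """move to TCP xyz, tool y axis along world angle psi (mod 180), tool down"""
    s=s or get_state();M=R.from_rotvec(s["eef_rot"]).as_matrix();p=np.array(s["eef_pos"])
    t=M.T@(np.array(xyz)-p)
    yd=np.array([np.cos(psi),np.sin(psi),0])
    if abs(psi)<1e8 and yd@M[:,1]<0: yd=-yd
    z=np.array([0,0,-1.]);T=np.c_[np.cross(yd,z),yd,z]
    w=np.degrees(R.from_matrix(M.T@T).as_rotvec())
    print("trans mm",(t*1000).round(1),"rot deg",w.round(2),"rows",np.linalg.norm(t)/.0625,np.linalg.norm(w)/10.7,"q6",s["q"][5],"q1",s["q"][0])
E
python3 - <<'E'
from h import *
s,f=snap("wrist","w0");print(np.array(f["hand_eye"]).round(3),np.array(f["intrinsics"]).round(1));print(R.from_rotvec(s["eef_rot"]).as_matrix().round(3))
plan([.465-0,.209,.25],np.radians(70),s)
E
```

```text
[[ 0.001 -0.971 -0.239  0.066]
 [ 1.     0.     0.002  0.001]
 [-0.002 -0.239  0.971 -0.17 ]
 [ 0.     0.     0.     1.   ]] [[294.2   0.  256.1]
 [  0.  294.2 187.1]
 [  0.    0.    1. ]]
[[-0.954  0.299 -0.   ]
 [ 0.299  0.954 -0.001]
 [ 0.    -0.001 -1.   ]]
trans mm [-381.2 -286.1  -35.7] rot deg [-0.07  0.    2.59] rows 7.6466469669043535 0.2423911975726745 q6 -0.0024294287881927996 q1 1.2645580463484147
```

Emit:
arm_command(
  increments=[
    {"translation":[-0.0477,-0.0358,0.0118],"rotation":[0,0,0]},
    {"translation":[-0.0477,-0.0358,0.0118],"rotation":[0,0,0]},
    {"translation":[-0.0477,-0.0358,0.0118],"rotation":[0,0,0]},
    {"translation":[-0.0477,-0.0358,0.0118],"rotation":[0,0,0]},
    {"translation":[-0.0477,-0.0358,0.0118],"rotation":[0,0,0]},
    {"translation":[-0.0477,-0.0358,0.0118],"rotation":[0,0,0]},
    {"translation":[-0.0477,-0.0358,0.0118],"rotation":[0,0,0]},
    {"translation":[-0.0477,-0.0358,0.0118],"rotation":[0,0,0]},
    {"translation":[0,0,0],"rotation":[0,0,2.6]},
    {"translation":[0,0,0],"rotation":[0,0,0]},
    {"translation":[0,0,0],"rotation":[0,0,0]},
  ],
  grip=0.0919,
  grip_force=20,
)

```text
clock: 1.52
eef_pos: [0.4651, 0.2094, 0.1202]
eef_rot: [-0.543, -3.094, -0.0]
contact_force: [0.9, 0.2, 0.3]
gripper_width: 0.0922
grip_force: 0.0
```

```bash
python3 - <<'E'
from h import *
s,f=snap("wrist","w1");print(s["eef_pos"],s["eef_rot"],s["clock"])
E
```

```text
[0.46514863 0.20937105 0.12022397] [-5.43119463e-01 -3.09422810e+00 -3.40078454e-05] 1.525
```

View pics/w1.png

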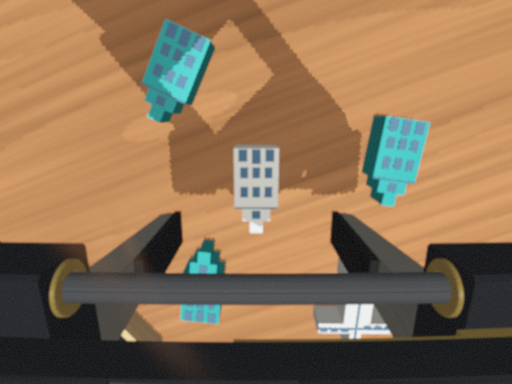

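The wrist view shows the house at about (256,190) between the fingers, its gable tip at (256,232) and its base edge at row 146. The nearest turquoise houses are at (400,155) and (205,285), clear of the finger paths.

```bash
cat >> h.py <<'E'
def mask_white(im,seed,smax=60,vmin=70,blue=True):
    hsv=cv2.cvtColor(im,cv2.COLOR_RGB2HSV)
    w=((hsv[...,1]<smax)&(hsv[...,2]>vmin))
    if blue: w|=(hsv[...,0]>100)&(hsv[...,0]<128)&(hsv[...,2]>50)
    w=cv2.morphologyEx(w.astype(np.uint8),cv2.MORPH_OPEN,np.ones((3,3)))
    n,l=cv2.connectedComponents(w);return (l==l[seed[1],seed[0]]).astype(np.uint8)
E
python3 - <<'E'
from h import *
s,f=pickle.load(open("pics/w1.pkl","rb"));im=f["pixels"]
m=mask_white(im,(245,160));cn=max(cv2.findContours(m,cv2.RETR_EXTERNAL,cv2.CHAIN_APPROX_NONE)[0],key=len).reshape(-1,2)
print(m.sum(),cn.min(0),cn.max(0))
for r in range(144,240,4):
    c=np.flatnonzero(m[r]); print(r,(c.min(),c.max()) if len(c) else None,im[r,257],end=' | ')
P=onz(f,cn,.03,s)
rr=cv2.minAreaRect((P[:,:2]*1000).astype(np.float32));print(rr)
E
```

```text
3390 [233 145] [279 233]
144 None [142 114  95] | 148 (np.int64(233), np.int64(278)) [155 156 153] | 152 (np.int64(233), np.int64(278)) [ 74 107 132] | 156 (np.int64(233), np.int64(278)) [ 76 106 132] | 160 (np.int64(233), np.int64(278)) [ 75 109 134] | 164 (np.int64(234), np.int64(278)) [177 180 178] | 168 (np.int64(234), np.int64(278)) [109 127 141] | 172 (np.int64(234), np.int64(278)) [ 73 105 131] | 176 (np.int64(234), np.int64(278)) [ 84 112 134] | 180 (np.int64(234), np.int64(278)) [200 198 191] | 184 (np.int64(234), np.int64(278)) [202 200 193] | 188 (np.int64(234), np.int64(278)) [ 86 112 133] | 192 (np.int64(234), np.int64(277)) [ 71 104 128] | 196 (np.int64(234), np.int64(277)) [113 129 142] | 200 (np.int64(234), np.int64(277)) [201 199 191] | 204 (np.int64(234), np.int64(277)) [197 197 189] | 208 (np.int64(236), np.int64(276)) [155 162 163] | 212 (np.int64(242), np.int64(269)) [ 82 110 131] | 216 (np.int64(242), np.int64(269)) [ 71 102 127] | 220 (np.int64(242), np.int64(269)) [194 194 187] | 224 (np.int64(249), np.int64(262)) [208 207 202] | 228 (np.int64(249), np.int64(262)) [239 241 241] | 232 (np.int64(249), np.int64(262)) [230 223 218] | 236 None [205 150  98] | ((466.6309509277344, 209.85537719726562), (40.82363510131836, 83.17048645019531), 69.72115325927734)
```

```bash
python3 - <<'E'
from h import *
plan([.4605,.2121,.021],np.radians(69.72))
E
```

```text
trans mm [ 5.2  0.8 99.3] rot deg [0.01 0.01 0.38] rows 1.5912149963011566 0.03560808575492683 q6 -0.8032078982999031 q1 0.420311788404837
```

Emit:
arm_command(
  increments=[
    {"translation":[0.0052,0.0008,0.02],"rotation":[0,0,0.4]},
    {"translation":[0,0,0.03],"rotation":[0,0,0]},
    {"translation":[0,0,0.03],"rotation":[0,0,0]},
    {"translation":[0,0,0.0193],"rotation":[0,0,0]},
    {"translation":[0,0,0],"rotation":[0,0,0]},
  ],
  grip=0.07,
)

```text
clock: 2.2
eef_pos: [0.4595, 0.2117, 0.0199]
eef_rot: [-0.553, -3.09, 0.002]
contact_force: [0.2, -0.5, -0.1]
gripper_width: 0.0698
grip_force: 0.0
```

Emit:
arm_command(
  increments=[
    {"translation":[0,0,0],"rotation":[0,0,0]},
    {"translation":[0,0,0],"rotation":[0,0,0]},
    {"translation":[0,0,0],"rotation":[0,0,0]},
    {"translation":[0,0,0],"rotation":[0,0,0]},
    {"translation":[0,0,0],"rotation":[0,0,0]},
    {"translation":[0,0,0],"rotation":[0,0,0]},
  ],
  grip=0.03,
  grip_force=40,
)

```text
clock: 2.95
eef_pos: [0.4612, 0.2117, 0.0215]
eef_rot: [0.557, 3.091, 0.001]
contact_force: [-0.7, 0.7, 6.5]
gripper_width: 0.0395
grip_force: 40.0
```

```bash
python3 - <<'E'
from h import *
plan([.672,-.062,.2],np.radians(108.4))
E
```

```text
trans mm [-293.1 -182.8 -178.4] rot deg [ 3.000e-02  4.000e-02 -3.881e+01] rows 6.2213410782809415 3.62740557649707 q6 -0.7873797194579514 q1 0.4272522092583125
```

Emit:
arm_command(
  increments=[
    {"translation":[0,0,-0.04],"rotation":[0,0,0]},
    {"translation":[0,0,-0.06],"rotation":[0,0,0]},
    {"translation":[0,0,-0.06],"rotation":[0,0,0]},
    {"translation":[-0.0419,-0.0261,-0.0026],"rotation":[0,0,0]},
    {"translation":[-0.0419,-0.0261,-0.0026],"rotation":[0,0,0]},
    {"translation":[-0.0419,-0.0261,-0.0026],"rotation":[0,0,0]},
    {"translation":[-0.0419,-0.0261,-0.0026],"rotation":[0,0,0]},
    {"translation":[-0.0419,-0.0261,-0.0026],"rotation":[0,0,0]},
    {"translation":[-0.0419,-0.0261,-0.0026],"rotation":[0,0,0]},
    {"translation":[-0.0419,-0.0261,-0.0026],"rotation":[0,0,0]},
    {"translation":[0,0,0],"rotation":[0,0,-9.7]},
    {"translation":[0,0,0],"rotation":[0,0,-9.7]},
    {"translation":[0,0,0],"rotation":[0,0,-9.7]},
    {"translation":[0,0,0],"rotation":[0,0,-9.7]},
    {"translation":[0,0,0],"rotation":[0,0,0]},
    {"translation":[0,0,0],"rotation":[0,0,0]},
  ],
)

```text
clock: 4.95
eef_pos: [0.6718, -0.062, 0.199]
eef_rot: [0.496, -3.102, -0.0]
contact_force: [1.0, -0.8, -1.6]
gripper_width: 0.0392
grip_force: 40.0
```

```bash
python3 - <<'E'
from h import *
s,f=snap("wrist","w2");print(s["eef_pos"],s["eef_rot"],s["contact_force"],s["gripper_width"])
E
```

```text
[ 0.6718426  -0.06202588  0.1989621 ] [ 4.96215676e-01 -3.10187961e+00 -1.41498587e-04] [ 1.00832396 -0.80759584 -1.55066651] 0.03917568351997316
```

View pics/w2.png

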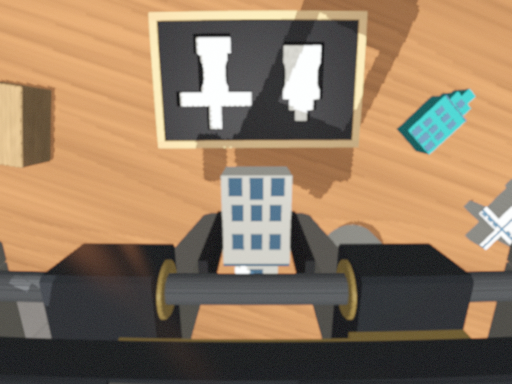

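The wrist view shows the case with corners at about (150,13), (367,12), (358,147) and (158,147). The house cutout is at (302,80), the windmill cutout at (214,82), and the held house at (256,215). The camera nadir falls inside the case, so the black outline is the insert edge at z = 26 mm.

```bash
cat >> h.py <<'E'
def case(f,s,th=75):
    im=f["pixels"];g=im.max(2);k=np.zeros(g.shape,np.uint8);k[15:152,152:366]=(g[15:152,152:366]<th)
    n,l,st,c=cv2.connectedComponentsWithStats(k);i=1+st[1:,4].argmax()
    cn=max(cv2.findContours((l==i).astype(np.uint8),cv2.RETR_EXTERNAL,cv2.CHAIN_APPROX_NONE)[0],key=len).reshape(-1,2)
    P=onz(f,cn,.026,s)[:,:2]*1000
    return cv2.minAreaRect(P.astype(np.float32)),cn
E
python3 - <<'E'
from h import *
s,f=pickle.load(open("pics/w2.pkl","rb"));im=f["pixels"]
for th in(60,75,90):r,cn=case(f,s,th);print(r,cn.min(0),cn.max(0))
(cx,cy),_,a=r;yaw=np.radians(a if a<45 else a-90)
C=np.array([cx,cy])/1000;X=np.array([np.cos(yaw),np.sin(yaw)]);Y=np.array([-X[1],X[0]])
# cutouts: white blobs -> case frame
for seed in((302,60),(214,60)):
    m=mask_white(im,seed,60,140,False);c=max(cv2.findContours(m,0,1)[0],key=len).reshape(-1,2)
    for z in(.008,.026):
        P=onz(f,c,z,s)[:,:2]-C;u,v=P@X*1000,P@Y*1000;print(z,u.min().round(1),u.max().round(1),v.min().round(1),v.max().round(1))
# held house: rows profile
for col in(240,256,272):print(col,[int(im[r,col].sum()) for r in range(160,190)])
for r in(182,196,230,245):print(r,[int(x) for x in im[r,214:300:1].sum(1)])
E
```

```text
((599.1964721679688, -31.36005401611328), (118.0643081665039, 110.01273345947266), 79.43206024169922) [233  49] [350 138]
((562.373779296875, -54.77934265136719), (124.78877258300781, 136.757080078125), 18.44500732421875) [232  21] [357 138]
((574.58544921875, -91.01696014404297), (125.60310363769531, 213.9882049560547), 18.730993270874023) [158  20] [357 139]
0.008 -41.6 42.5 28.3 72.8
0.026 -37.8 42.1 26.7 69.1
0.008 -51.2 52.3 -92.6 -8.1
0.026 -46.9 51.5 -88.2 -7.9
240 [347, 351, 348, 352, 357, 370, 405, 420, 429, 424, 425, 426, 423, 425, 460, 533, 585, 554, 452, 377, 364, 370, 370, 366, 364, 365, 361, 367, 365, 358]
256 [350, 346, 345, 347, 351, 372, 394, 417, 423, 434, 423, 420, 426, 423, 460, 536, 589, 556, 444, 365, 345, 342, 350, 354, 349, 350, 341, 344, 348, 347]
272 [346, 351, 340, 344, 351, 356, 394, 420, 429, 423, 425, 431, 425, 422, 460, 541, 591, 566, 466, 386, 383, 379, 378, 376, 378, 376, 374, 366, 361, 356]
182 [468, 469, 476, 472, 473, 493, 544, 596, 627, 637, 636, 638, 626, 589, 494, 395, 354, 338, 347, 346, 347, 347, 356, 352, 347, 351, 370, 450, 565, 623, 644, 64
[... 848 characters left out ...]
32, 629, 633, 632, 632, 631, 632, 632, 630, 629, 632, 630, 634, 630, 630, 632, 629, 628, 632, 630, 634, 629, 630, 632, 631, 629, 634, 633, 632, 635, 632, 636, 635, 632, 630, 634, 633, 632, 633, 632, 630, 635, 631, 636, 633, 631, 614, 556, 407, 229, 88, 78, 65, 82, 71, 81, 81, 71]
245 [86, 84, 65, 91, 89, 79, 81, 122, 303, 495, 602, 624, 628, 626, 628, 628, 620, 580, 484, 390, 338, 347, 344, 341, 339, 340, 343, 342, 392, 489, 576, 618, 629, 628, 629, 616, 550, 435, 348, 337, 341, 342, 334, 341, 340, 335, 360, 442, 548, 608, 629, 632, 629, 620, 574, 484, 384, 339, 338, 337, 345, 337, 340, 343, 342, 384, 487, 574, 622, 628, 629, 630, 627, 626, 608, 523, 345, 152, 74, 84, 79, 76, 74, 79, 78, 70]
```

```bash
cat >> h.py <<'E'
def totool(P,s):
    return (np.asarray(P)-np.array(s["eef_pos"]))@R.from_rotvec(s["eef_rot"]).as_matrix()
E
python3 - <<'E'
from h import *
s,f=pickle.load(open("pics/w2.pkl","rb"));im=f["pixels"]
zt=s["eef_pos"][2]+.0085
print((totool(onz(f,[[230,175.3],[256,175.3],[280,175.3],[222,230],[290,230],[222.2,245],[290,245],[221,196],[291.5,196]],zt,s),s)*1000).round(1))
print((totool(onz(f,[[240,165.5],[272,165.5]],zt-.03,s),s)*1000).round(1))
for n,C in(("C",None),):
    (cx,cy),_,a=case(f,s,90)[0];yaw=np.radians(18.6);X=np.array([np.cos(yaw),np.sin(yaw)]);Y=np.array([-X[1],X[0]])
    C=np.array([cx,cy])/1000+.0004*X-0*Y
    for k,dx,dy in(("house",-.008,.05),("mill",-.011,-.05)):print(k,(C+dx*X+dy*Y).round(4))
E
```

```text
[[ 32.6 -14.1  -8.5]
 [ 32.6   0.4  -8.5]
 [ 32.6  13.9  -8.5]
 [ -0.2 -19.5  -8.5]
 [ -0.1  20.4  -8.5]
 [ -9.7 -19.7  -8.5]
 [ -9.7  20.7  -8.5]
 [ 20.6 -19.5  -8.5]
 [ 20.6  20.7  -8.5]]
[[ 33.  -10.1  21.5]
 [ 33.1  11.   21.5]]
house [ 0.5514 -0.0461]
mill [ 0.5805 -0.1418]
```

```bash
python3 - <<'E'
from h import *
yaw=np.radians(18.6);X=np.array([np.cos(yaw),np.sin(yaw)]);Y=np.array([-X[1],X[0]])
t=np.array([.5514,-.0461])+.0007*X-.00045*Y
plan([*t,.055],yaw+np.pi/2)
E
```

```text
trans mm [108.7  52.3 144. ] rot deg [ 0.01 -0.01 -0.38] rows 3.0061555473417303 0.035615576164087386 q6 -1.9830514123278664 q1 -0.09426904206800563
```

Emit:
arm_command(
  increments=[
    {"translation":[0.0362,0.0174,0],"rotation":[0,0,-0.2]},
    {"translation":[0.0363,0.0174,0],"rotation":[0,0,-0.2]},
    {"translation":[0.0362,0.0175,0],"rotation":[0,0,0]},
    {"translation":[0,0,0.044],"rotation":[0,0,0]},
    {"translation":[0,0,0.05],"rotation":[0,0,0]},
    {"translation":[0,0,0.03],"rotation":[0,0,0]},
    {"translation":[0,0,0.02],"rotation":[0,0,0]},
    {"translation":[0,0,0],"rotation":[0,0,0]},
    {"translation":[0,0,0],"rotation":[0,0,0]},
    {"translation":[0,0,0],"rotation":[0,0,0]},
  ],
)

```text
clock: 6.25
eef_pos: [0.5531, -0.0472, 0.0562]
eef_rot: [-0.512, 3.098, -0.001]
contact_force: [0.3, 0.0, -0.8]
gripper_width: 0.0394
grip_force: 40.0
```

Emit:
arm_command(
  increments=[
    {"translation":[0,0,0.003],"rotation":[0,0,0]},
    {"translation":[0,0,0.003],"rotation":[0,0,0]},
    {"translation":[0,0,0.003],"rotation":[0,0,0]},
    {"translation":[0,0,0.002],"rotation":[0,0,0]},
    {"translation":[0,0,0],"rotation":[0,0,0]},
  ],
)

```text
clock: 6.88
eef_pos: [0.5521, -0.0471, 0.0438]
eef_rot: [0.513, -3.099, -0.0]
contact_force: [-0.2, -0.1, -1.0]
gripper_width: 0.039
grip_force: 40.0
```

The house entered the cutout with no contact force. Next I press it past the lips.

Emit:
arm_command(
  increments=[
    {"translation":[0,0,0.003],"rotation":[0,0,0]},
    {"translation":[0,0,0.003],"rotation":[0,0,0]},
    {"translation":[0,0,0.003],"rotation":[0,0,0]},
    {"translation":[0,0,0],"rotation":[0,0,0]},
  ],
  grip_force=60,
)

```text
clock: 7.38
eef_pos: [0.5529, -0.0469, 0.0355]
eef_rot: [-0.513, 3.098, -0.0]
contact_force: [0.2, 1.4, 3.6]
gripper_width: 0.0394
grip_force: 60.0
```

Emit:
arm_command(
  increments=[
    {"translation":[0,0,0.003],"rotation":[0,0,0]},
    {"translation":[0,0,0.003],"rotation":[0,0,0]},
    {"translation":[0,0,0],"rotation":[0,0,0]},
  ],
)

```text
clock: 7.75
eef_pos: [0.5531, -0.047, 0.0295]
eef_rot: [-0.513, 3.098, -0.0]
contact_force: [-0.0, 1.8, 4.6]
gripper_width: 0.039
grip_force: 60.0
```

Emit:
arm_command(
  increments=[
    {"translation":[0,0,0],"rotation":[0,0,0]},
    {"translation":[0,0,0],"rotation":[0,0,0]},
    {"translation":[0,0,0],"rotation":[0,0,0]},
    {"translation":[0,0,-0.02],"rotation":[0,0,0]},
    {"translation":[0,0,-0.02],"rotation":[0,0,0]},
  ],
  grip=0.06,
)

```text
clock: 8.38
eef_pos: [0.5519, -0.0471, 0.0692]
eef_rot: [0.513, -3.098, -0.0]
contact_force: [0.7, -0.5, 0.4]
gripper_width: 0.0602
grip_force: 0.0
```

Emit:
arm_command(
  increments=[
    {"translation":[0,0,0],"rotation":[0,0,0]},
    {"translation":[0,0,0],"rotation":[0,0,0]},
    {"translation":[0,0,0],"rotation":[0,0,0]},
    {"translation":[0,0,0],"rotation":[0,0,0]},
    {"translation":[0,0,0],"rotation":[0,0,0]},
    {"translation":[0,0,0],"rotation":[0,0,0]},
    {"translation":[0,0,0.02],"rotation":[0,0,0]},
    {"translation":[0,0,0.005],"rotation":[0,0,0]},
    {"translation":[0,0,0.003],"rotation":[0,0,0]},
    {"translation":[0,0,0],"rotation":[0,0,0]},
  ],
  grip=0,
  grip_force=20,
)

```text
clock: 9.62
eef_pos: [0.5524, -0.0471, 0.0413]
eef_rot: [-0.513, 3.099, -0.0]
contact_force: [0.2, -0.2, 0.7]
gripper_width: 0.0007
grip_force: 0.0
```

Emit:
arm_command(
  increments=[
    {"translation":[0,0,0.002],"rotation":[0,0,0]},
    {"translation":[0,0,0.002],"rotation":[0,0,0]},
    {"translation":[0,0,0],"rotation":[0,0,0]},
  ],
)

```text
clock: 10.0
eef_pos: [0.5526, -0.0471, 0.0383]
eef_rot: [-0.513, 3.099, -0.0]
contact_force: [-3.8, 1.2, 13.6]
gripper_width: 0.0006
grip_force: 7.1
```

Emit:
arm_command(
  increments=[
    {"translation":[0,0,0.001],"rotation":[0,0,0]},
    {"translation":[0,0,0],"rotation":[0,0,0]},
  ],
)

```text
clock: 10.25
eef_pos: [0.5527, -0.0472, 0.0383]
eef_rot: [-0.513, 3.099, -0.0]
contact_force: [-7.4, -0.1, 26.4]
gripper_width: 0.0011
grip_force: 13.1
```

Emit:
arm_command(
  increments=[
    {"translation":[0,0,-0.03],"rotation":[0,0,0]},
    {"translation":[0,0,-0.055],"rotation":[0,0,0]},
    {"translation":[0,0,0],"rotation":[0,0,0]},
  ],
)

```text
clock: 10.62
eef_pos: [0.5552, -0.0474, 0.1251]
eef_rot: [-0.512, 3.092, -0.003]
contact_force: [-0.5, 0.6, 0.0]
gripper_width: 0.0003
grip_force: 0.0
```

```bash
python3 - <<'E'
from h import *
plan([.62,.262,.125],np.radians(69))
E
```

```text
trans mm [-161.   272.     0.3] rot deg [-3.000e-02  4.300e-01  3.979e+01] rows 5.057638467856071 3.719019368120043 q6 -1.9865862632319966 q1 -0.08783328838316579
```

The house resists 26 N with its top at 38.3 mm, so it is home. On to the windmill.

Emit:
arm_command(
  increments=[
    {"translation":[-0.0268,0.0453,0],"rotation":[0,0,0]},
    {"translation":[-0.0268,0.0453,0],"rotation":[0,0,0]},
    {"translation":[-0.0268,0.0453,0],"rotation":[0,0,0]},
    {"translation":[-0.0268,0.0453,0],"rotation":[0,0,0]},
    {"translation":[-0.0268,0.0453,0],"rotation":[0,0,0]},
    {"translation":[-0.0268,0.0453,0],"rotation":[0,0,0]},
    {"translation":[0,0,0],"rotation":[0,0,9.95]},
    {"translation":[0,0,0],"rotation":[0,0,9.95]},
    {"translation":[0,0,0],"rotation":[0,0,9.95]},
    {"translation":[0,0,0],"rotation":[0,0,9.95]},
    {"translation":[0,0,0],"rotation":[0,0,0]},
    {"translation":[0,0,0],"rotation":[0,0,0]},
  ],
  grip=0.0919,
)

```text
clock: 12.12
eef_pos: [0.6167, 0.2618, 0.1204]
eef_rot: [-0.567, -3.089, 0.001]
contact_force: [0.3, -0.4, -0.1]
gripper_width: 0.0917
grip_force: 0.0
```

```bash
python3 - <<'E'
from h import *
s,f=snap("wrist","w3");print(s["eef_pos"],s["eef_rot"])
E
```

```text
[0.61667883 0.26184008 0.12044149] [-5.66802886e-01 -3.08936751e+00  6.77230822e-04]
```

View pics/w3.png

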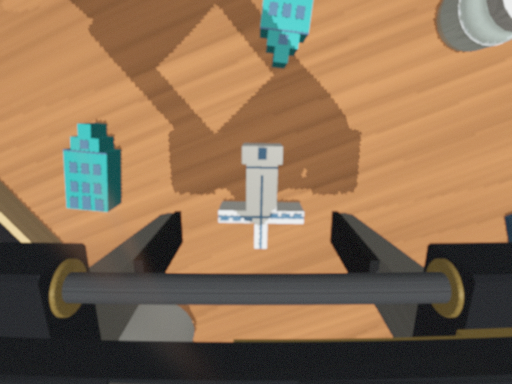

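The windmill is at about (261,190), its tip at (261,248), tower columns about 246–278 and cross sails at rows 202–223. Nothing stands near the grip.

```bash
python3 - <<'E'
from h import *
s,f=pickle.load(open("pics/w3.pkl","rb"));im=f["pixels"]
m=mask_white(im,(254,185));ys,xs=np.nonzero(m);print(xs.min(),xs.max(),ys.min(),ys.max())
mid=[]
for r in range(146,250,6):
    c=np.flatnonzero(m[r]);
    if len(c):
        P=totool(onz(f,[[c.min()-.5,r],[c.max()+.5,r]],.03,s),s)*1000
        print(r,c.min(),c.max(),P[:,:2].round(1).tolist());mid.append(P.mean(0)[:2])
tip=totool(onz(f,[[261,ys.max()+.5]],.03,s),s)*1000;print("tip",tip.round(1))
mid=np.array(mid);k=np.polyfit(mid[:,0],mid[:,1],1);print("y=k*x+c",k,"deg",np.degrees(np.arctan(k[0])))
E
```

```text
218 304 143 248
146 242 282 [[39.3, -11.5], [39.4, 24.6]]
152 242 282 [[34.0, -11.6], [34.1, 24.8]]
158 242 282 [[28.7, -11.6], [28.7, 24.9]]
164 244 281 [[23.3, -9.9], [23.3, 24.1]]
170 246 277 [[17.8, -8.2], [17.9, 20.6]]
176 246 277 [[12.3, -8.2], [12.3, 20.7]]
182 246 277 [[6.8, -8.3], [6.8, 20.8]]
188 246 277 [[1.2, -8.3], [1.2, 20.9]]
194 246 276 [[-4.5, -8.3], [-4.5, 20.1]]
200 246 276 [[-10.2, -8.4], [-10.2, 20.2]]
206 221 300 [[-16.1, -31.6], [-16.0, 42.6]]
212 218 304 [[-21.9, -34.6], [-21.9, 46.5]]
218 218 303 [[-27.8, -34.8], [-27.8, 45.8]]
224 254 267 [[-33.8, -1.0], [-33.8, 12.1]]
230 254 267 [[-39.8, -1.0], [-39.8, 12.2]]
236 254 267 [[-45.9, -1.1], [-45.9, 12.3]]
242 254 266 [[-52.1, -1.1], [-52.1, 11.4]]
248 254 266 [[-58.3, -1.1], [-58.3, 11.4]]
tip [[-58.9   6.2  90.4]]
y=k*x+c [0.01594356 6.11871509] deg 0.9134210382606728
```

Emit:
arm_command(
  increments=[
    {"translation":[0.0011,0.0061,0.01],"rotation":[0,0,0.9]},
    {"translation":[0,0,0.04],"rotation":[0,0,0]},
    {"translation":[0,0,0.03],"rotation":[0,0,0]},
    {"translation":[0,0,0.0195],"rotation":[0,0,0]},
    {"translation":[0,0,0],"rotation":[0,0,0]},
  ],
  grip=0.06,
)

```text
clock: 12.8
eef_pos: [0.6171, 0.2678, 0.0199]
eef_rot: [-0.596, -3.082, 0.002]
contact_force: [-0.3, 0.3, -0.4]
gripper_width: 0.0602
grip_force: 0.0
```

Emit:
arm_command(
  increments=[
    {"translation":[0,0,0],"rotation":[0,0,0]},
    {"translation":[0,0,0],"rotation":[0,0,0]},
    {"translation":[0,0,0],"rotation":[0,0,0]},
    {"translation":[0,0,0],"rotation":[0,0,0]},
    {"translation":[0,0,0],"rotation":[0,0,0]},
    {"translation":[0,0,0],"rotation":[0,0,0]},
  ],
  grip=0.02,
  grip_force=40,
)

```text
clock: 13.55
eef_pos: [0.6185, 0.2682, 0.0223]
eef_rot: [0.597, 3.084, 0.001]
contact_force: [-0.1, -0.6, 5.9]
gripper_width: 0.0273
grip_force: 40.0
```

Emit:
arm_command(
  increments=[
    {"translation":[0,0,-0.04],"rotation":[0,0,0]},
    {"translation":[0,0,-0.06],"rotation":[0,0,0]},
    {"translation":[0,0,-0.06],"rotation":[0,0,0]},
    {"translation":[0,0,-0.02],"rotation":[0,0,0]},
    {"translation":[0,0,0],"rotation":[0,0,0]},
  ],
)

```text
clock: 14.18
eef_pos: [0.6185, 0.2683, 0.2024]
eef_rot: [0.597, 3.083, 0.002]
contact_force: [0.1, 0.6, -1.7]
gripper_width: 0.0271
grip_force: 40.0
```

```bash
python3 - <<'E'
from h import *
plan([.672,-.062,.2],np.radians(108.6))
E
```

```text
trans mm [-172.9 -286.5    2.2] rot deg [  0.05   0.1  -40.51] rows 5.353711049109281 3.785625603103254 q6 -0.781457657683476 q1 0.4070291796487413
```

Emit:
arm_command(
  increments=[
    {"translation":[-0.0288,-0.0477,0.0004],"rotation":[0,0,0]},
    {"translation":[-0.0288,-0.0477,0.0004],"rotation":[0,0,0]},
    {"translation":[-0.0288,-0.0477,0.0004],"rotation":[0,0,0]},
    {"translation":[-0.0288,-0.0477,0.0004],"rotation":[0,0,0]},
    {"translation":[-0.0288,-0.0477,0.0004],"rotation":[0,0,0]},
    {"translation":[-0.0288,-0.0477,0.0002],"rotation":[0,0,0]},
    {"translation":[0,0,0],"rotation":[0,0,-10.1]},
    {"translation":[0,0,0],"rotation":[0,0,-10.1]},
    {"translation":[0,0,0],"rotation":[0,0,-10.1]},
    {"translation":[0,0,0],"rotation":[0,0,-10.2]},
    {"translation":[0,0,0],"rotation":[0,0,0]},
    {"translation":[0,0,0],"rotation":[0,0,0]},
  ],
)

```text
clock: 15.68
eef_pos: [0.6709, -0.0618, 0.1976]
eef_rot: [0.501, -3.099, -0.001]
contact_force: [-0.3, 0.1, -1.1]
gripper_width: 0.0273
grip_force: 40.0
```

```bash
python3 - <<'E'
from h import *
s,f=snap("wrist","w4");print(s["eef_pos"],s["eef_rot"],s["gripper_width"])
im=f["pixels"];zt=s["eef_pos"][2]+.008
cv2.imwrite("pics/w4c.png",cv2.resize(im[0:290,140:380,::-1],None,fx=2,fy=2))
for th in(90,100):print(case(f,s,th)[0])
for col in(246,256,266):print(col,[int(im[r,col].sum()) for r in range(140,190)])
for r in(195,205,215,225):print(r,[int(x) for x in im[r,215:300].sum(1)])
E
```

```text
[ 0.6708767  -0.06182892  0.19761121] [ 5.01005924e-01 -3.09889694e+00 -1.04899258e-03] 0.027296020087469244
((574.5792846679688, -91.13325500488281), (126.05529022216797, 214.24795532226562), 18.46784019470215)
((574.6904907226562, -91.10340118408203), (126.25597381591797, 214.3593292236328), 18.594133377075195)
246 [243, 386, 482, 515, 522, 518, 521, 511, 473, 401, 356, 338, 348, 347, 349, 352, 365, 389, 421, 428, 431, 432, 425, 436, 498, 580, 634, 651, 651, 651, 651, 649, 647, 647, 648, 648, 648, 650, 647, 646, 644, 647, 645, 646, 641, 649, 645, 641, 642, 643]
256 [247, 381, 484, 514, 520, 520, 522, 514, 476, 409, 360, 346, 347, 342, 339, 349, 365, 397, 425, 431, 429, 425, 420, 442, 498, 570, 577, 508, 408, 359, 357, 356, 355, 356, 349, 354, 353, 352, 358, 356, 351, 351, 354, 350, 374, 461, 563, 628, 645, 646]
266 [247, 387, 479, 517, 520, 518, 523, 511, 473, 396, 351, 346, 353, 343, 347, 348, 360, 384, 424, 424, 434, 424, 428, 442, 503, 585, 642, 659, 661, 656, 658, 656, 652, 656, 654, 652, 653, 656, 654, 657, 653, 654, 653, 650, 652, 649, 648, 650, 650, 650]
195 [505, 502, 501, 
[... 983 characters left out ...]
634, 636, 639, 635, 633, 636, 637, 638, 637, 638, 621, 561, 440, 358, 429, 543, 618, 639, 634, 640, 637, 635, 641, 636, 634, 639, 639, 641, 638, 636, 635, 638, 639, 639, 638, 630, 594, 493, 309, 139, 74, 83, 121, 191, 235, 255, 254, 253, 262, 265, 261, 264, 275, 291, 310, 351, 380]
225 [253, 267, 266, 259, 254, 255, 264, 229, 182, 127, 87, 87, 83, 88, 69, 93, 157, 340, 522, 612, 631, 632, 632, 632, 631, 630, 637, 632, 634, 633, 631, 632, 633, 636, 635, 632, 635, 634, 618, 557, 434, 356, 420, 539, 614, 634, 635, 634, 635, 636, 633, 634, 634, 636, 635, 631, 637, 635, 636, 640, 636, 637, 635, 617, 538, 382, 173, 93, 77, 76, 94, 66, 82, 117, 187, 229, 254, 263, 264, 254, 255, 259, 259, 263, 261]
```

View pics/w4c.png

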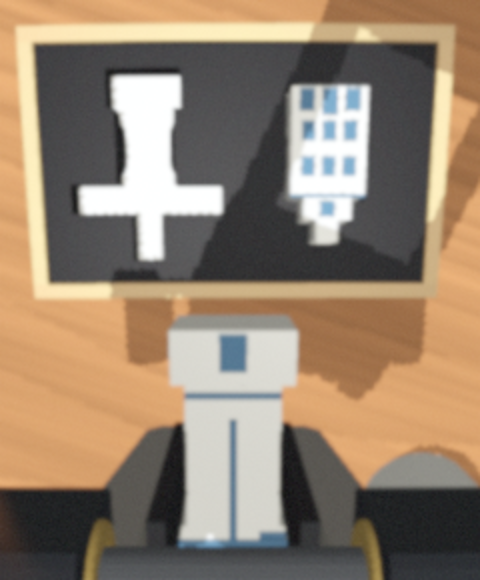

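The crop (2x, offset by (140,0)) shows the house seated level in its cutout at crop (330,150). The windmill is held straight at crop (233,430), with its cutout at crop (150,165).

```bash
python3 - <<'E'
from h import *
s,f=pickle.load(open("pics/w4.pkl","rb"));im=f["pixels"];zt=s["eef_pos"][2]+.008
P=totool(onz(f,[[256,163.8],[231,205],[281,205],[231.6,215],[280.6,215],[232,225],[280,225],[256.2,215],[256.2,225]],zt,s),s)*1000;print(P[:,:2].round(1).tolist())
yaw=np.radians(18.55);X=np.array([np.cos(yaw),np.sin(yaw)]);Y=np.array([-X[1],X[0]]);C=np.array([.5746,-.0911])
m=mask_white(im,(214,60),60,140,False);c=max(cv2.findContours(m,0,1)[0],key=len).reshape(-1,2)
for z in(.008,.026):
    Q=onz(f,c,z,s)[:,:2]-C;u,v=Q@X*1000,Q@Y*1000;print(z,u.min().round(1),u.max().round(1),v.min().round(1),v.max().round(1))
off=np.array([P[0,0]-38,P[3:7,1].mean()])/1000;print(off)
seat=C+(-.011+.0004)*X-.05*Y;t=seat+off[0]*X-off[1]*Y   # tool x=-X, tool y=+Y
print(seat);plan([*t,.056],yaw+np.pi/2)
E
```

```text
[[39.0, 0.4], [15.1, -14.0], [15.1, 14.8], [9.0, -13.7], [9.0, 14.7], [2.8, -13.6], [2.8, 14.5], [9.0, 0.6], [2.8, 0.6]]
0.008 -51.7 52.4 -92.9 -7.6
0.026 -47.4 51.6 -88.4 -7.4
[0.00103697 0.00047444]
[ 0.58045731 -0.14187452]
trans mm [110.  -47.9 142.2] rot deg [ 0.04 -0.1  -0.14] rows 2.9774750032363015 0.01647831383782148 q6 -1.9862164452549786 q1 -0.09409933670975874
```

Emit:
arm_command(
  increments=[
    {"translation":[0.0366,-0.016,0],"rotation":[0,0,0]},
    {"translation":[0.0367,-0.016,0],"rotation":[0,0,0]},
    {"translation":[0.0367,-0.0159,0],"rotation":[0,0,-0.1]},
    {"translation":[0,0,0.044],"rotation":[0,0,0]},
    {"translation":[0,0,0.05],"rotation":[0,0,0]},
    {"translation":[0,0,0.03],"rotation":[0,0,0]},
    {"translation":[0,0,0.018],"rotation":[0,0,0]},
    {"translation":[0,0,0],"rotation":[0,0,0]},
    {"translation":[0,0,0],"rotation":[0,0,0]},
    {"translation":[0,0,0],"rotation":[0,0,0]},
  ],
)

```text
clock: 16.98
eef_pos: [0.5837, -0.1426, 0.0587]
eef_rot: [-0.51, 3.098, -0.001]
contact_force: [0.9, -0.1, -1.0]
gripper_width: 0.0274
grip_force: 40.0
```

Emit:
arm_command(
  increments=[
    {"translation":[0,0,0.003],"rotation":[0,0,0]},
    {"translation":[0,0,0.003],"rotation":[0,0,0]},
    {"translation":[0,0,0.003],"rotation":[0,0,0]},
    {"translation":[0,0,0.002],"rotation":[0,0,0]},
    {"translation":[0,0,0],"rotation":[0,0,0]},
  ],
)

```text
clock: 17.6
eef_pos: [0.5825, -0.1423, 0.0461]
eef_rot: [0.51, -3.099, -0.0]
contact_force: [-0.3, -0.4, -1.4]
gripper_width: 0.0273
grip_force: 40.0
```

Emit:
arm_command(
  increments=[
    {"translation":[0.0004,0,0.003],"rotation":[0,0,0]},
    {"translation":[0,0,0.003],"rotation":[0,0,0]},
    {"translation":[0,0,0.003],"rotation":[0,0,0]},
    {"translation":[0,0,0.002],"rotation":[0,0,0]},
    {"translation":[0,0,0],"rotation":[0,0,0]},
  ],
  grip_force=60,
)

```text
clock: 18.23
eef_pos: [0.5829, -0.1425, 0.036]
eef_rot: [-0.51, 3.099, -0.0]
contact_force: [-1.1, 1.2, 5.6]
gripper_width: 0.0272
grip_force: 60.0
```

Emit:
arm_command(
  increments=[
    {"translation":[0,0,0.003],"rotation":[0,0,0]},
    {"translation":[0,0,0.003],"rotation":[0,0,0]},
    {"translation":[0,0,0],"rotation":[0,0,0]},
  ],
)

```text
clock: 18.6
eef_pos: [0.583, -0.1425, 0.0304]
eef_rot: [-0.51, 3.099, -0.001]
contact_force: [-2.2, 1.7, 8.9]
gripper_width: 0.0273
grip_force: 60.0
```

Release, lift, and press with closed fingers.

Emit:
arm_command(
  increments=[
    {"translation":[0,0,0],"rotation":[0,0,0]},
    {"translation":[0,0,0],"rotation":[0,0,0]},
    {"translation":[0,0,0],"rotation":[0,0,0]},
    {"translation":[0,0,-0.02],"rotation":[0,0,0]},
    {"translation":[0,0,-0.02],"rotation":[0,0,0]},
  ],
  grip=0.048,
)

```text
clock: 19.23
eef_pos: [0.5824, -0.1425, 0.0707]
eef_rot: [0.51, -3.1, -0.0]
contact_force: [-0.3, -0.6, -0.2]
gripper_width: 0.0479
grip_force: 0.0
```

Emit:
arm_command(
  increments=[
    {"translation":[0,0,0],"rotation":[0,0,0]},
    {"translation":[0,0,0],"rotation":[0,0,0]},
    {"translation":[0,0,0],"rotation":[0,0,0]},
    {"translation":[0,0,0],"rotation":[0,0,0]},
    {"translation":[0,0,0],"rotation":[0,0,0]},
    {"translation":[0,0,0.02],"rotation":[0,0,0]},
    {"translation":[0,0,0.005],"rotation":[0,0,0]},
    {"translation":[0,0,0.004],"rotation":[0,0,0]},
    {"translation":[0,0,0],"rotation":[0,0,0]},
    {"translation":[0,0,0],"rotation":[0,0,0]},
  ],
  grip=0,
  grip_force=20,
)

```text
clock: 20.48
eef_pos: [0.5826, -0.1426, 0.0408]
eef_rot: [-0.51, 3.099, -0.0]
contact_force: [-0.4, 0.4, -0.3]
gripper_width: 0.0006
grip_force: 0.0
```

Emit:
arm_command(
  increments=[
    {"translation":[0,0,0.002],"rotation":[0,0,0]},
    {"translation":[0,0,0.001],"rotation":[0,0,0]},
    {"translation":[0,0,0],"rotation":[0,0,0]},
  ],
)

```text
clock: 20.85
eef_pos: [0.5826, -0.1426, 0.0384]
eef_rot: [-0.51, 3.099, -0.0]
contact_force: [-3.0, -0.1, 10.1]
gripper_width: 0.0006
grip_force: 4.9
```

Emit:
arm_command(
  increments=[
    {"translation":[0,0,0.001],"rotation":[0,0,0]},
    {"translation":[0,0,0],"rotation":[0,0,0]},
  ],
)

```text
clock: 21.1
eef_pos: [0.5826, -0.1426, 0.0384]
eef_rot: [-0.51, 3.099, -0.0]
contact_force: [-6.6, 0.9, 20.7]
gripper_width: 0.0005
grip_force: 10.1
```

Emit:
arm_command(
  increments=[
    {"translation":[0,0,-0.03],"rotation":[0,0,0]},
    {"translation":[0,0,-0.06],"rotation":[0,0,0]},
    {"translation":[0,0,-0.06],"rotation":[0,0,0]},
    {"translation":[-0.05,0.03,0],"rotation":[0,0,0]},
    {"translation":[-0.05,0.02,0],"rotation":[0,0,0]},
    {"translation":[0,0,0],"rotation":[0,0,0]},
    {"translation":[0,0,0],"rotation":[0,0,0]},
  ],
)

```text
clock: 21.98
eef_pos: [0.6603, -0.0632, 0.1859]
eef_rot: [0.511, -3.098, -0.0]
contact_force: [-0.8, 0.6, 0.1]
gripper_width: 0.0002
grip_force: 0.0
```

```bash
python3 - <<'E'
from h import *
s,f=snap("wrist","w5");print(s["eef_pos"],s["contact_force"])
cv2.imwrite("pics/w5c.png",cv2.resize(f["pixels"][0:200,120:400,::-1],None,fx=2.5,fy=2.5))
E
```

```text
[ 0.66026425 -0.06319793  0.18585545] [-0.77937045  0.57412654  0.0794443 ]
```

View pics/w5c.png

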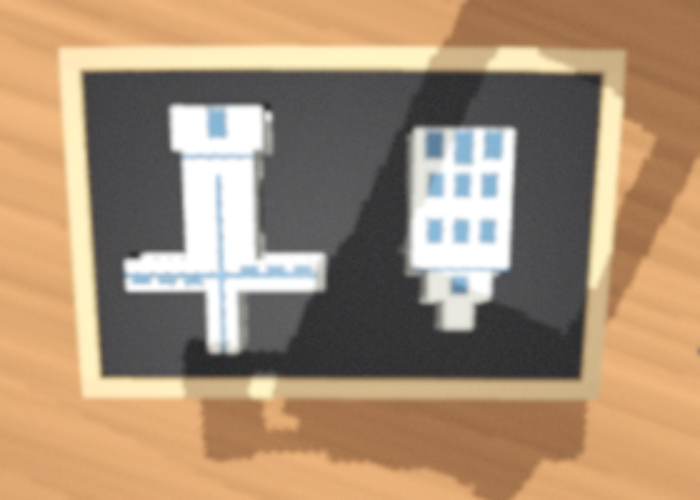

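Both miniatures lie face up, straight and inside their cutouts: the windmill at crop (222,230) and the house at crop (462,220). Both resisted a press of over 20 N with their tops at about 38 mm, and the gripper is clear of everything.

```bash
python3 -c "
from rig import *
print(finish_job())"
```

```text
the job is handed in; nothing more can be done
None
```

The house and the windmill are pressed fully home, face up, in their own cutouts. The mug, jar and carton were not touched, and the job was handed in at about 22 s; the hand-in returned no verdict.

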